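Clear the tape roll and index the veneer stop in its ball detent

TASK

The roll of tape lying on the jig's bed is in the way of the sliding stop: put it down flat on the round cork pad at the corner of the cutting mat, wholly on the pad, and let go of it. Then grip the stop's black knob and slide it slowly along the rail until you feel its spring ball drop into the notch, and finish there, still gripping the knob with the ball seated. Do not push the roll with the stop, and leave the other things on the bench where they are.

Things in the scene. Friction and masses are not known exactly. Their poses are not given: they have to be found in the camera images.
- roll_center (a point): centre (half-way up) of the cream roll of tape lying flat on the jig's bed: a ring 96 outside, 76 inside (wall 10 mm thick), 36 tall, about 120 g. Its underside is 15 mm above the table at the start. It can be gripped across its wall, one finger in the hole. z is the ring's axis.
- roll: the same roll of tape; origin at the centre of its underside
- pad_top (a point): centre of the top face of the fixed round cork pad, 124 across, 4 thick, lying on one of the two corners of the 3 mm green cutting mat that are nearer the jig; its top is 7 mm above the table
- travel (a joint): travel of the stop along its rail, m: 0 at the end where it starts (within 20 mm), 0.20 at the far end stop, which is rigid. A straight rail; moving it takes about 1 N. The stop is an aluminium saddle, 60 along the rail, with a 145 long arm that sweeps over the bed just above it, towards the robot side. There is one notch, somewhere between 0.10 and 0.155: its place is not given, it must be felt.
- plunger (a joint): how far the stop's 12 mm spring ball has dropped, m: about 0.0005 while it rides on the flat steel strip behind the rail, about 0.0033 seated in the notch (V groove 10 mm wide across the strip). For the last 5 mm before the notch's middle the ball pulls the stop forward (4 N), so a halt on force alone may come too early; seated, it resists both ways up to about 7 N, then clicks out.
- knob_center (a point): upright round knob on top of the stop, the thing to grip: 28 across, black cap 36 tall on a 22 wide, 14 tall steel stem, this point half-way up the whole 50 mm. It cannot turn or lift. The stop's top face is 25 mm below this point, which is 77 mm above the table.
- carriage: the whole stop: saddle, knob, and a bar 145 long, 12 wide, 20 tall that it carries 4 mm above the bed, its middle 99 mm from the knob's axis towards the robot side; origin on the rail's centre line 36 mm above the table; its y points along the rail in the direction of growing travel
- slide_from (a point): where the knob's centre is when the travel is 0 (a fixed point of the jig)
- slide_to (a point): where the knob's centre is when the travel is 0.20 (a fixed point of the jig); from slide_from to slide_to is the rail's direction
- jar: low screw-top jar, 52 mm wide, 58 tall, at a corner of the cutting mat; leave alone
- spreader: wooden-handled glue spreader, 190 long, lying on the mat; leave alone
- mug: white mug, 80 wide, 90 tall; leave alone
- hammer: hammer, 260 long, lying; leave alone
- big_roll: larger roll of tape, 124 wide, 48 tall, on the table to the right; leave alone
- offcut: plywood offcut block 70 x 120 x 36; leave alone
- driver: screwdriver, 180 long, lying; leave alone
There are look-alikes about, which are no part of the job. There is more than one size of the part that bears pad_top; the job needs the middle-sized.

How it is judged:
By the outcome, as a careful person would: the job done as asked, in the order asked, and still so for the second after the job is handed in, while the arm keeps its last pose, push and grip.
It also fails if it takes over 69 s, if anything falls off the work surface, if the arm or the gripper's body presses on something with over 40 N, if the wrist force passes 120 N, or if a joint passes its speed limit or range.

ROBOT

A 6-joint arm with a two-finger parallel gripper is mounted at the origin on the work surface. World frame = base frame: x ahead of the robot, y to its left, z up, the work surface at z = 0. Lengths are in m, angles in rad, forces in N, time in s.
With the tool pointing down it reaches from about 0.35 to 0.875 m from the base axis. Payload 4.2 kg.
Tool frame: the origin (TCP) lies on the mounting face of the last link; the fingertips stand 182 mm ahead of it and the grasp point (between the pads) lies 164 mm ahead of it; y points along the fingers, x is the direction in which the jaws open and shut, and the axes are right-handed (so a half turn about y gives the same grasp; the last joint's range is limited). The gripper opens to 87 mm and grips with 3 to 60 N. Pads are 19 mm wide; open, the fingers measure 117 mm over their backs; the gripper's body (75 mm by 190 mm) begins 51 mm behind the grasp point.
Start: joints at [1.417, 0.385, 0.008, 0, -1.194, -0.259], TCP at [0.251, 0.572, 0.405] pointing down, gripper open.
Joint ranges: [-3.14, 3.14], [-1.21, 2.06], [-1.07, 1.41], [-3.16, 2.05], [-2.99, -0.16], [-3.1, 3.1]. Speed limits (rad/s): [2.79, 2.79, 3.14, 3.14, 3.14, 3.14].

INTERFACE

Orientations are given as [roll, pitch, yaw] about the fixed x, y, z axes, in that order (R = Rz(yaw) Ry(pitch) Rx(roll)).
In Python, from station import env gives the robot as it stands.
- The arm moves only by the shell command python3 -m jog 'ROWS' [OPENING]. ROWS is text: rows parted by semicolons, each of 6 numbers parted by spaces: the shift along the tool's x, y, z in cm, then the turn, a rotation vector about the tool's x, y, z in rad. In form: x y z ax ay az; .... A call has 1 to 5 rows; each row shifts and turns the pose as measured when the row begins, along the tool's axes as they then stand; what a row does not reach is not made up. A row lasts 1/10 s, in which the tool goes at most 50 mm and 8.59 degrees, less where a joint would pass 70% of its speed; a pose out of reach is approached as far as the arm can. A call with a gripper value outside its range is refused whole. OPENING is the gripper's target within -1 to 1 (shut at 1, half-way at 0, fully open at -1), set as the call begins (- or left out, the last holds). The fingers move at their own pace and stop on an object; the grip force is fixed at half the most. Time passes only in rows, so rows that do not move let the fingers close. It gives the time, the measured TCP pose, the force and the opening at its end, in the units of the state.
- env.read_state(): the state, without advancing time (a new reading comes with each control period).
- env.snapshot(name): name is "scene" or "side" or "wrist"; returns a dict with "img" (400x640x3 uint8, blue, green, red), "fx", "fy", "cx", "cy" (pixels), "dist_coeffs" ([k1, k2, p1, p2, k3] as OpenCV has them; the pictures are not rectified), "xyz" and "attitude" of the camera in the world. Camera axes: x right, y down, z forward; pixel columns grow to the right and rows downward; lengths in m; the calibration is good to about 2 mm. A picture is of the moment at which its call begins. There is no depth.
- env.hand_in(): hands the job in, once; it reports no verdict.
Trained networks look in the newest picture that a camera, given by its name, has taken for a name from the list of things; names that differ only in an ending like _2 or _b are one class to them, and where a whole thing is asked for, a point or a joint stands for the part that bears it (a point fixed in the world has none). Each returns a list of dicts, best first, with "confidence" (0 to 1); they miss things now and then, are a little off and sometimes report something else, mostly with a low value. They report only what shows in the picture. A call takes as long as a camera call. They do not tell look-alikes from the thing itself.
- env.spot_in(camera, query): "point" ([column, row] in pixels, amid what is visible of it).
- env.silhouettes(camera, query): "pixels" (400x640 bool, what is visible of it) and "point" ([column, row] in pixels, amid what is visible of it).
The state is a dict: "time": time; "joint_pos": joint angles; "joint_velocities": joint speeds; "joint_efforts": joint torques, N m; "tcp_pos": TCP position; "ee_rot": TCP orientation; "wrist_force": force on the tool from outside, world axes, zero at the start; "torque": the same for the moment, N m; "grip_width": finger opening in m.
Only numpy, scipy, OpenCV 4.12 (cv2) and the standard library are available. Lean on these libraries where they do the work, as an engineer would, in place of code of your own. Each camera call takes 0.05 s, during which the arm holds its last target. There are 200 camera calls.

## Working session

There is one attempt and no reset: what is moved stays moved. The work goes in short steps, Python scripts to look and compute and a shell command to move; the robot and the scene stay as the last step left them, time stands still between calls to the robot, and variables do not carry over. Pictures are saved under pics/ and viewed, about 8 in all and at most 12, crops included, and the job is handed in when it is done.

```bash
ls; mkdir -p pics; cat > h.py <<'E'
import numpy as np, cv2
from scipy.spatial.transform import Rotation as R
from station import env
def snap(n):
    s=env.snapshot(n); K=np.array([[s['fx'],0,s['cx']],[0,s['fy'],s['cy']],[0,0,1.]])
    a=np.array(s['attitude'],float)
    Rc=a if a.shape==(3,3) else R.from_euler('xyz',a).as_matrix()
    return s['img'],K,np.array(s['dist_coeffs'],float),np.array(s['xyz'],float),Rc
def ray(c,uv,z):
    _,K,D,p,Rc=c; q=cv2.undistortPoints(np.array(uv,float).reshape(-1,1,2),K,D).reshape(-1,2)
    d=np.c_[q,np.ones(len(q))]@Rc.T
    return p+d*((z-p[2])/d[:,2])[:,None]
def proj(c,P):
    _,K,D,p,Rc=c; r=cv2.Rodrigues(Rc.T)[0]
    return cv2.projectPoints(np.array(P,float).reshape(-1,1,3),r,-Rc.T@p,K,D)[0].reshape(-1,2)
E
python3 - <<'E'
from h import *
print(env.read_state())
for n in ['scene','side','wrist']:
    c=snap(n); cv2.imwrite(f'pics/{n}0.png',c[0]); print(n,c[3],c[4].round(2).tolist(), c[1][0,0])
    for q in ['roll','pad_top','knob_center','carriage']:
        for d in env.spot_in(n,q): print(q,np.round(d['point']),round(d['confidence'],2))
E
```

```text
pics
{'time': 0.0, 'joint_pos': array([ 1.41662424e+00,  3.85550183e-01,  6.62296016e-03, -4.66419115e-04,
       -1.19399536e+00, -2.58603808e-01]), 'joint_velocities': array([-0.00070229,  0.00048856,  0.00071061, -0.00024096,  0.00122833,
        0.00058021]), 'joint_efforts': array([ 9.29027883e-04, -3.90667534e+01,  1.87398595e+01,  4.21961501e+00,
        1.09121029e-02, -1.90389133e-04]), 'tcp_pos': array([0.25060712, 0.57233264, 0.40366673]), 'ee_rot': array([-1.57067149, -0.0021664 , -1.98374444]), 'wrist_force': array([ 0.83067717,  0.17719825, -0.12167173]), 'torque': array([-0.03820198,  0.01349628, -0.0760278 ]), 'grip_width': 0.08701408900828723}
scene [1.06997479 0.73878759 0.82425552] [[-0.81, 0.38, -0.45], [0.59, 0.53, -0.61], [0.0, -0.76, -0.65]] 375.6062378454892
roll [305. 189.] 0.59
pad_top [325. 323.] 0.95
pad_top [425. 349.] 0.93
pad_top [354. 262.] 0.72
knob_center [273. 173.] 0.56
carriage [275. 170.] 0.9
carriage [306. 180.] 0.24
side [ 0.02333072 -0.78773428  1.0062375 ] [[0.84, -0.38, 0.39], [-0.55, -0.59, 0.6], [0.0, -0.71, -0.7]] 405.6564367393375
roll [326. 227.] 0.71
pad_top [264. 133.] 0.76
pad_top [291. 169.] 0.58
knob_center [360. 253.] 0.76
carriage [366. 248.] 0.72
wrist [0.32042718 0.54241351 0.38503996] [[-0.4, -0.88, -0.25], [-0.92, 0.39, 0.11], [0.0, 0.28, -0.96]] 355.86277498549725
```

View pics/scene0.png

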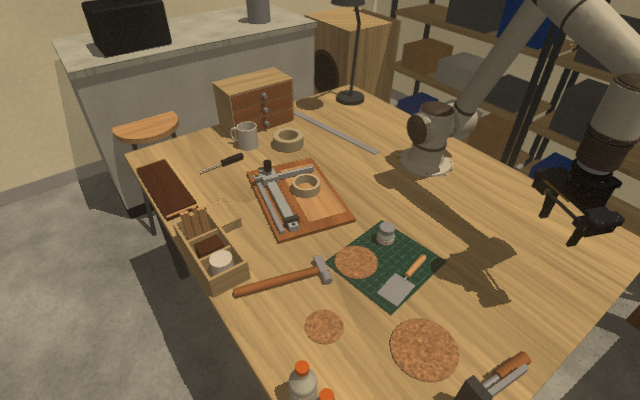

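View pics/side0.png

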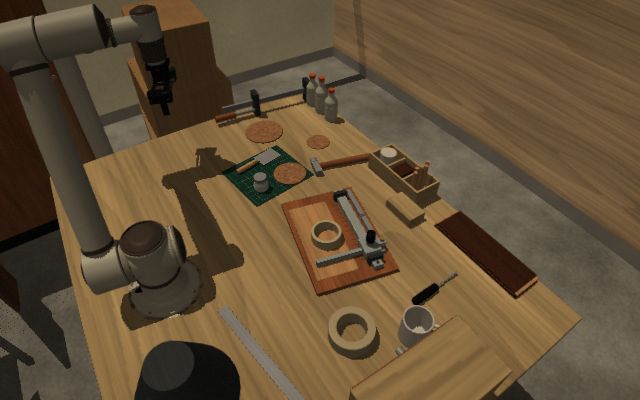

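Scene: candidate rolls are the bed roll (306,185) and the big roll (288,140). Candidate pads are the one on the mat (355,262), the small one on the table (324,326) and the large one (425,349). The knob is at (267,166). By the description I choose the bed roll and the pad on the mat. Next I measure all of these.

```bash
python3 - <<'E'
from h import *
C={}
for n in ['scene','side']:
    c=snap(n); C[n]=c
    for q,z in [('roll',.051),('pad_top',.007),('carriage',.052),('knob_center',.102)]:
        for d in env.silhouettes(n,q):
            m=d['pixels'].astype(np.uint8); 
            cs=max(cv2.findContours(m,0,cv2.CHAIN_APPROX_NONE)[0],key=len).reshape(-1,2)
            P=ray(c,cs,z); (e,s,a)=cv2.minAreaRect(P[:,:2].astype(np.float32))
            (cc,r)=cv2.minEnclosingCircle(P[:,:2].astype(np.float32))
            print(n,q,round(d['confidence'],2),np.round(d['point']),'area',m.sum(),'rect',np.round(e,3),np.round(s,3),round(a,1),'pt',ray(c,[d['point']],z)[0].round(3))
            if q!='pad_top': print('   bbox',cs.min(0),cs.max(0))
# triangulate knob cap & approximate check
a,b=C['scene'],C['side']
for n,c,(x,y) in [('scene',a,(215,120)),('side',b,(260,130))]:
    cr=c[0][y:y+150,x:x+200]; C[n+'c']=cv2.resize(cr,None,fx=3.7,fy=3.7,interpolation=cv2.INTER_CUBIC)
cv2.imwrite('pics/c1.png',C['scenec']);cv2.imwrite('pics/c2.png',C['sidec'])
E
```

```text
scene roll 0.62 [308. 190.] area 472 rect [ 0.504 -0.091] [0.127 0.088] 53.7 pt [ 0.513 -0.063  0.051]
   bbox [293 174] [319 197]
scene roll 0.52 [277. 172.] area 575 rect [ 0.534 -0.188] [0.147 0.191] 40.7 pt [ 0.543 -0.214  0.051]
   bbox [254 160] [313 185]
scene pad_top 0.71 [324. 324.] area 987 rect [0.756 0.349] [0.09  0.088] 54.2 pt [0.753 0.344 0.007]
scene pad_top 0.62 [423. 350.] area 3328 rect [0.602 0.53 ] [0.154 0.156] 2.7 pt [0.61  0.535 0.007]
scene pad_top 0.57 [356. 263.] area 1101 rect [0.559 0.236] [0.119 0.118] 54.2 pt [0.563 0.243 0.007]
scene carriage 0.91 [277. 172.] area 580 rect [ 0.531 -0.187] [0.137 0.193] 42.9 pt [ 0.543 -0.211  0.052]
   bbox [254 161] [313 184]
scene carriage 0.29 [356. 262.] area 1113 rect [0.587 0.264] [0.113 0.112] 54.2 pt [0.589 0.266 0.052]
   bbox [335 246] [376 278]
scene knob_center 0.96 [274. 172.] area 558 rect [ 0.565 -0.128] [0.123 0.178] 42.9 pt [ 0.586 -0.156  0.102]
   bbox [255 161] [313 183]
side roll 0.57 [323. 238.] area 585 rect [ 0.484 -0.126] [0.116 0.093] 57.0 pt [ 0.465 -0.135  0.051]
   bbox [311 220] [341 249]
side pad_top 0.84 [292. 172.] area 551 rect [0.556 0.225] [0.119 0.118] 4.3 pt [0.566 0.226 0.007]
side pad_top 0.76 [265. 131.] area 652 rect [0.597 0.518] [0.152 0.158] 56.7 pt [0.602 0.516 0.007]
side pad_top 0.59 [316. 139.] area 237 rect [0.751 0.336] [0.082 0.086] 57.1 pt [0.753 0.347 0.007]
side carriage 0.95 [365. 249.] area 821 rect [ 0.509 -0.23 ] [0.227 0.083] 1.6 pt [ 0.549 -0.237  0.052]
   bbox [316 230] [385 266]
side knob_center 0.86 [362. 251.] area 805 rect [ 0.483 -0.258] [0.214 0.077] 3.0 pt [ 0.51  -0.267  0.102]
   bbox [316 230] [386 266]
side knob_center 0.71 [359. 325.] area 1640 rect [ 0.343 -0.445] [0.136 0.115] 56.1 pt [ 0.365 -0.444  0.102]
   bbox [328 305] [375 357]
```

View pics/c1.png

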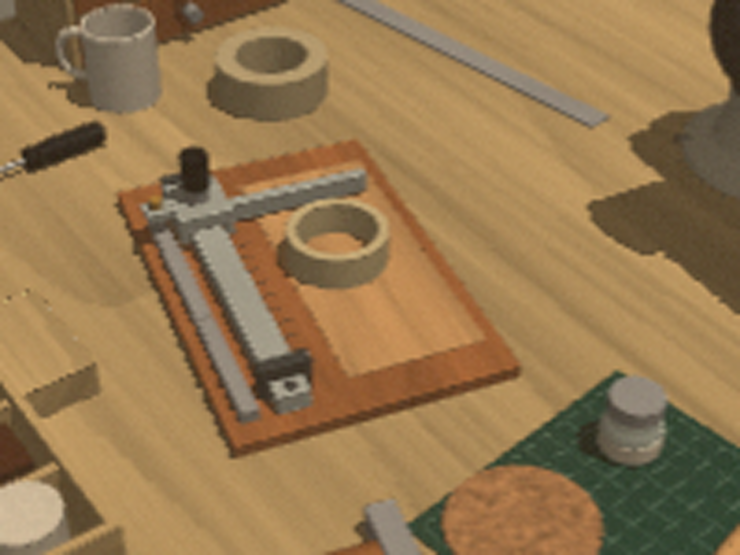

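View pics/c2.png

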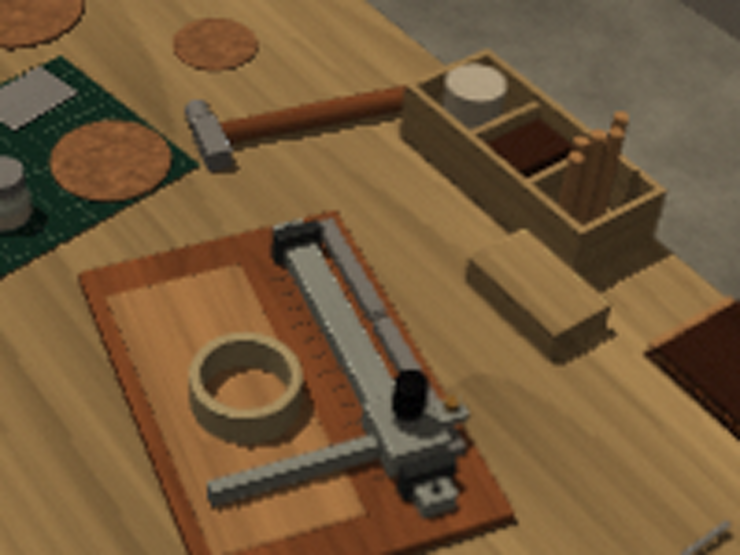

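```bash
python3 - <<'E'
from h import *
c={n:snap(n) for n in ['scene','side']}
o={'scene':(215,120),'side':(260,130)}
def m(n,uv,z): print(n,uv,ray(c[n],[np.array(uv)/3.7+o[n]],z)[0].round(4)); 
for n,uv in [('scene',(338,231)),('side',(246,377))]: m(n,uv,.051)
for n,uv in [('scene',(194,152)),('side',(410,375))]: m(n,uv,.102)
print('board');
for n,L in [('scene',[(122,195),(235,452),(520,368),(358,142)]),('side',[(80,275),(335,212),(515,520)])]:
    for uv in L: m(n,uv,.015)
print('groove'); m('side',(376,320),.03)
E
```

```text
scene (338, 231) [ 0.4941 -0.1021  0.051 ]
side (246, 377) [ 0.4894 -0.1191  0.051 ]
scene (194, 152) [ 0.5714 -0.2232  0.102 ]
side (410, 375) [ 0.5746 -0.2239  0.102 ]
board
scene (122, 195) [ 0.6082 -0.3149  0.015 ]
scene (235, 452) [0.7018 0.0508 0.015 ]
scene (520, 368) [0.4512 0.1084 0.015 ]
scene (358, 142) [ 0.3623 -0.2554  0.015 ]
side (80, 275) [0.4469 0.0919 0.015 ]
side (335, 212) [0.695  0.0326 0.015 ]
side (515, 520) [ 0.6038 -0.3361  0.015 ]
groove
side (376, 320) [ 0.6329 -0.1122  0.03  ]
```

```bash
python3 -m jog '0 0 0 0 -0.085 0;0 0 0 0 -0.085 0;3.2 0 3.75 0 0 0;3.2 0 3.75 0 0 0;3.2 0 3.75 0 0 0'; python3 -m jog '3.2 0 3.75 0 0 0;3.2 0 3.75 0 0 0;3.2 0 3.75 0 0 0;3.2 0 3.75 0 0 0;3.2 0 3.75 0 0 0'; python3 -m jog '0 0 0 0 0 0;0 0 0 0 0 0'
cat > pad.py <<'E'
from h import *
import sys
c=snap('wrist'); cv2.imwrite('pics/w_pad.png',c[0]); s=env.read_state(); print(s['tcp_pos'].round(4),s['ee_rot'].round(3),s['time'])
for d in env.silhouettes('wrist','pad_top'):
    cs=max(cv2.findContours(d['pixels'].astype(np.uint8),0,1)[0],key=len).reshape(-1,2)
    P=ray(c,cs,.007)[:,:2].astype(np.float32); e=cv2.fitEllipse(P)
    print(round(d['confidence'],2),d['point'],np.round(e[0],4),np.round(e[1],4),cs.min(0),cs.max(0))
for q,z in [('jar',.03),('hammer',.01),('spreader',.01)]:
    for d in env.silhouettes('wrist',q): 
        cs=max(cv2.findContours(d['pixels'].astype(np.uint8),0,1)[0],key=len).reshape(-1,2);P=ray(c,cs,z)
        print(q,round(d['confidence'],2),ray(c,[d['point']],z)[0].round(3),P.min(0).round(3),P.max(0).round(3))
E
python3 pad.py
```

```text
time: 1.85
tcp_pos: [0.337, 0.4546, 0.4034]
ee_rot: [-1.571, 0.001, -1.797]
wrist_force: [0.6, 0.5, 0.6]
grip_width: 0.0863
time: 2.35
tcp_pos: [0.4852, 0.2521, 0.4048]
ee_rot: [-1.568, 0.004, -1.793]
wrist_force: [0.6, 0.0, 0.0]
grip_width: 0.0867
time: 2.55
tcp_pos: [0.4879, 0.247, 0.4049]
ee_rot: [-1.568, 0.003, -1.802]
wrist_force: [-0.8, -0.2, 0.5]
grip_width: 0.0869
[0.4877 0.2474 0.4049] [-1.568  0.003 -1.802] 2.6
0.69 [312.7, 104.3] [0.5576 0.2362] [0.1215 0.1223] [251  42] [371 167]
0.64 [42.8, 135.6] [0.5907 0.5106] [0.1106 0.1677] [ 0 50] [105 206]
0.6 [547.3, 94.2] [0.5055 0.0033] [0.191  0.2218] [452   0] [639 185]
jar 0.68 [0.427 0.222 0.03 ] [0.395 0.197 0.03 ] [0.462 0.248 0.03 ]
jar 0.18 [0.519 0.019 0.03 ] [ 0.41  -0.065  0.03 ] [0.613 0.113 0.03 ]
hammer 0.79 [0.646 0.201 0.01 ] [0.631 0.166 0.01 ] [0.661 0.254 0.01 ]
spreader 0.67 [ 0.488 -0.076  0.01 ] [ 0.455 -0.081  0.01 ] [ 0.524 -0.067  0.01 ]
spreader 0.64 [0.523 0.364 0.01 ] [0.387 0.33  0.01 ] [0.582 0.41  0.01 ]
```

```bash
python3 -m jog '4.5 1 1.1 0 0 0;4.5 1 1.1 0 0 0;4.5 1 1.1 0 0 0;4.5 1 1.1 0 0 0' 0; python3 -m jog '4.5 1 1.1 0 0 0;4.5 1 1.1 0 0 0;4 1 1 0 0 0;0 0 0 0 0 0;0 0 0 0 0 0'
cat > roll.py <<'E'
from h import *
import sys
c=snap('wrist'); cv2.imwrite(f'pics/{sys.argv[1]}.png',c[0]); s=env.read_state(); print(s['tcp_pos'].round(4),s['ee_rot'].round(3),s['time'])
for q,z in [('roll',.051),('knob_center',.102)]:
  for d in env.silhouettes('wrist',q):
    cs=max(cv2.findContours(d['pixels'].astype(np.uint8),0,1)[0],key=len).reshape(-1,2)
    P=ray(c,cs,z)[:,:2].astype(np.float32); e=cv2.fitEllipse(P)
    print(q,round(d['confidence'],2),np.round(d['point']),np.round(e[0],4),np.round(e[1],4),cs.min(0),cs.max(0))
E
python3 roll.py w_roll
```

```text
time: 3.2
tcp_pos: [0.49, 0.0687, 0.3645]
ee_rot: [-1.563, 0.008, -1.778]
wrist_force: [1.0, -0.5, -0.5]
grip_width: 0.0626
time: 3.7
tcp_pos: [0.494, -0.0689, 0.3321]
ee_rot: [-1.563, 0.008, -1.773]
wrist_force: [0.0, 0.4, 1.0]
grip_width: 0.0437
[ 0.4939 -0.0685  0.332 ] [-1.564  0.008 -1.773] 3.75
roll 0.72 [394. 216.] [ 0.4951 -0.1076] [0.0923 0.0966] [307 133] [432 255]
knob_center 0.97 [499.  61.] [ 0.543  -0.1893] [0.0648 0.1443] [454   0] [596 251]
knob_center 0.24 [394. 224.] [ 0.5094 -0.103 ] [0.0749 0.0778] [307 133] [432 256]
```

View pics/w_roll.png

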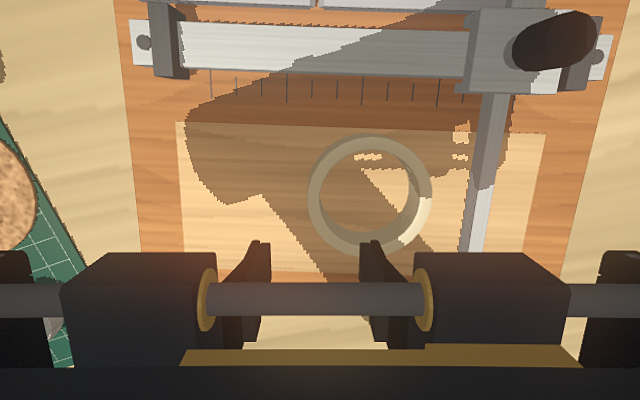

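The picture shows the roll at about (370,195), the knob at (553,40), the rail along the top, and a seam in the strip at (316,3), which may be the notch. The opened fingers are at (250,300) and (380,300).

```bash
cat > go.py <<'E'
from h import *
import sys
# go.py x y z yaw : shift (cm, tool axes) of the grasp point's TCP and the turn needed
def go(x,y,z,yaw):
    s=env.read_state(); R0=R.from_euler('xyz',s['ee_rot']); R1=R.from_euler('xyz',[-np.pi/2,0,yaw])
    t=np.array([x,y,z])-R1.apply([0,.164,0]); d=R0.inv().apply(t-s['tcp_pos'])*100
    print('shift cm',d.round(2),'len',np.linalg.norm(d).round(2),'turn',(R0.inv()*R1).as_rotvec().round(3),'| grasp now',(s['tcp_pos']+R0.apply([0,.164,0])).round(4),'yaw',s['ee_rot'][2].round(3))
if len(sys.argv)==5 and sys.argv[0].endswith('go.py'): go(*map(float,sys.argv[1:]))
E
python3 - <<'E'
from h import *
c=snap('wrist')
def ang(a,b,z):
    P=ray(c,[a,b],z); d=P[0]-P[1]; print(P.round(3).tolist(),np.arctan2(d[1],d[0]).round(4))
ang((175,121),(547,133),.015); ang((185,71),(465,90),.04)
print('seam',ray(c,[(316,4)],.03).round(4)); print('knob top centre',ray(c,[(570,37)],.102).round(4))
E
python3 go.py 0.5044 -0.067 0.039 -1.815;python3 go.py 0.5044 -0.067 0.080 -1.815
```

```text
[[0.579, 0.034, 0.015], [0.509, -0.26, 0.015]] 1.3372
[[0.61, 0.007, 0.04], [0.557, -0.189, 0.04]] 1.305
seam [[ 0.6354 -0.0945  0.03  ]]
knob top centre [[ 0.5747 -0.2207  0.102 ]]
shift cm [-0.16 12.96  0.89] len 12.99 turn [-0.008  0.044 -0.008] | grasp now [ 0.4957 -0.0666  0.1685] yaw -1.771
shift cm [-0.2   8.86  0.92] len 8.91 turn [-0.008  0.044 -0.008] | grasp now [ 0.4957 -0.0666  0.1685] yaw -1.771
```

```bash
python3 -m jog '-0.2 2 0.9 -0.008 0.044 -0.008;0 3.5 0 0 0 0;0 3.3 0 0 0 0;0 0 0 0 0 0;0 0 0 0 0 0'; python3 roll.py w_roll2; python3 go.py 0.5044 -0.067 0.039 -1.815
```

```text
time: 4.4
tcp_pos: [0.5068, -0.0608, 0.2467]
ee_rot: [-1.561, 0.004, -1.804]
wrist_force: [-0.1, 0.1, 0.2]
grip_width: 0.0435
[ 0.5066 -0.0609  0.2468] [-1.561  0.004 -1.805] 4.45
roll 0.71 [392. 194.] [ 0.5053 -0.1068] [0.0738 0.0873] [319 161] [499 282]
knob_center 0.86 [578.  93.] [ 0.5566 -0.1635] [0.0309 0.1067] [524   0] [639 282]
shift cm [ 0.63  4.44 -0.15] len 4.49 turn [-0.012  0.009 -0.005] | grasp now [ 0.5088 -0.061   0.0835] yaw -1.806
```

View pics/w_roll2.png

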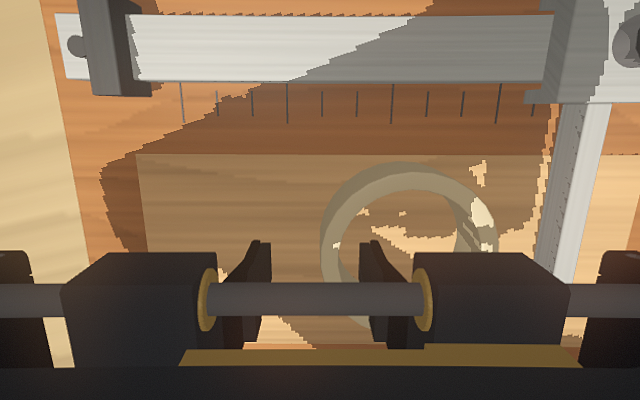

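The roll's rim spans columns 320 to 495 near row 247. The right (inner) finger at (375,290) is over the hole and the left finger is outside.

```bash
python3 - <<'E'
from h import *
c=snap('wrist')
P=ray(c,[(320,248),(495,245),(408,173)],.051); print(P.round(4), P[:2].mean(0).round(4), np.linalg.norm(P[0]-P[1]))
E
```

```text
[[ 0.5089 -0.0633  0.051 ]
 [ 0.4892 -0.1539  0.051 ]
 [ 0.5382 -0.1158  0.051 ]] [ 0.4991 -0.1086  0.051 ] 0.09272587553090948
```

```bash
python3 -m jog '0.5 1.5 -0.2 -0.012 0.009 -0.005;0 1.5 0 0 0 0;0 1.4 0 0 0 0;0 0 0 0 0 0'; python3 -m jog '0 0 0 0 0 0;0 0 0 0 0 0;0 0 0 0 0 0;0 0 0 0 0 0' 1; python3 go.py 0.505 -0.066 0.039 -1.815
```

```text
time: 5.0
tcp_pos: [0.5037, -0.0668, 0.2039]
ee_rot: [-1.566, 0.002, -1.817]
wrist_force: [-0.1, 0.1, 0.5]
grip_width: 0.0432
time: 5.4
tcp_pos: [0.504, -0.0673, 0.2052]
ee_rot: [-1.564, 0.003, -1.818]
wrist_force: [0.5, 0.4, 0.0]
grip_width: 0.0193
shift cm [-0.15  0.22  0.06] len 0.28 turn [-0.007 -0.003 -0.003] | grasp now [ 0.5052 -0.0672  0.0412] yaw -1.818
```

```bash
python3 -m jog '0 0 0 0 0 0;0 0 0 0 0 0;0 0 0 0 0 0;0 0 0 0 0 0'; python3 -m jog '0 -2.5 0 0 0 0;0 -3.5 0 0 0 0;0 0 0 0 0 0'; python3 roll.py w_lift;  python3 go.py 0.568 0.278 0.12 -1.815
```

```text
time: 5.8
tcp_pos: [0.5041, -0.0673, 0.2059]
ee_rot: [-1.563, 0.004, -1.818]
wrist_force: [0.5, 0.4, -1.6]
grip_width: 0.009
time: 6.1
tcp_pos: [0.5034, -0.0673, 0.2663]
ee_rot: [-1.566, 0.002, -1.818]
wrist_force: [0.7, -0.2, -0.4]
grip_width: 0.0091
[ 0.5023 -0.0674  0.2642] [-1.571e+00  1.000e-03 -1.819e+00] 6.15
roll 0.88 [423. 202.] [ 0.4796 -0.1198] [0.0919 0.1245] [302 167] [528 283]
knob_center 0.96 [547.  70.] [ 0.5482 -0.1773] [0.0491 0.1174] [492   0] [639 282]
shift cm [-35.13  -2.22  -2.07] len 35.26 turn [ 0.005 -0.005  0.001] | grasp now [ 0.5005 -0.0675  0.098 ] yaw -1.82
```

View pics/w_lift.png

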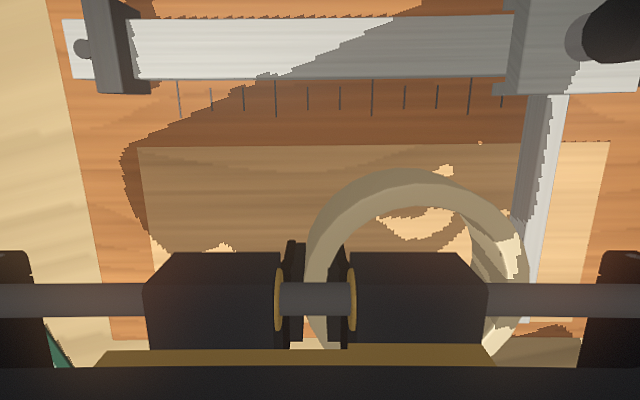

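Roll held by its wall: the rim spans columns 305 to 528 and the finger pads are at (315,290).

```bash
cat > ring.py <<'E'
from h import *
import sys
from scipy.optimize import least_squares
# fit circle r=48 to the top outer edge of the held ring; centre in tool axes rel. to grasp point
c=snap('wrist'); s=env.read_state(); Rt=R.from_euler('xyz',s['ee_rot']); g=s['tcp_pos']+Rt.apply([0,.164,0])
d=max(env.silhouettes('wrist','roll'),key=lambda d:d['confidence'])
cs=max(cv2.findContours(d['pixels'].astype(np.uint8),0,1)[0],key=len).reshape(-1,2)
cs=cs[(cs[:,1]<245)]
# keep outer: for each column the topmost
top=np.array([[u,cs[cs[:,0]==u][:,1].min()] for u in np.unique(cs[:,0])])
def f(p):
    a=np.linspace(0,2*np.pi,180,endpoint=False)
    P=np.vstack([g+Rt.apply(np.c_[p[0]+.048*np.cos(a),np.full(180,y),p[1]+.048*np.sin(a)]) for y in (-.010,.026)])
    h=cv2.convexHull(proj(c,P).astype(np.float32))
    return [cv2.pointPolygonTest(h,(float(u),float(v)),True) for u,v in top]
r=least_squares(f,[.043,0],diff_step=1e-3,x_scale=.01,loss='soft_l1'); print('centre rel grasp, tool x,z:',r.x.round(4),'rms px',np.sqrt(np.mean(np.square(f(r.x)))).round(2))
ctr=g+Rt.apply([r.x[0],0,r.x[1]]); print('centre',ctr.round(4),'grasp',g.round(4))
t=np.array([.5576,.2362]); e=np.r_[t-ctr[:2],0]; print('shift cm to pad, tool axes',(Rt.inv().apply(e)*100).round(2))
E
python3 ring.py
```

```text
centre rel grasp, tool x,z: [ 0.0421 -0.0026] rms px 0.61
centre [ 0.4874 -0.1077  0.0976] grasp [ 0.5003 -0.0676  0.0975]
shift cm to pad, tool axes [-35.06  -0.04  -1.67]
```

```bash
python3 -m jog '-4 -0.4 -0.2 0 0 0;-4.5 -0.4 -0.2 0 0 0;-4.5 -0.4 -0.2 0 0 0;-4.5 -0.4 -0.2 0 0 0'; python3 -m jog '-4.5 0 -0.2 0 0 0;-4.5 0 -0.2 0 0 0;-4.3 0 -0.2 0 0 0;-3 0 -0.2 0 0 0;0 0 0 0 0 0';  python3 -m jog '0 0 0 0 0 0;0 0 0 0 0 0';python3 ring.py; python3 go.py 0.5676 .2772 .034 -1.815
```

```text
time: 6.75
tcp_pos: [0.5361, 0.1038, 0.2718]
ee_rot: [-1.588, -0.009, -1.831]
wrist_force: [1.2, -0.7, 0.1]
grip_width: 0.0092
time: 7.25
tcp_pos: [0.5708, 0.2754, 0.2636]
ee_rot: [-1.592, -0.015, -1.825]
wrist_force: [-0.6, -0.6, -0.8]
grip_width: 0.0093
time: 7.45
tcp_pos: [0.5701, 0.2753, 0.2606]
ee_rot: [-1.596, -0.019, -1.824]
wrist_force: [-0.2, 0.1, -1.0]
grip_width: 0.0093
centre rel grasp, tool x,z: [ 0.0418 -0.0032] rms px 0.76
centre [0.5516 0.2332 0.0975] grasp [0.5652 0.2729 0.0966]
shift cm to pad, tool axes [-0.44 -0.02  0.51]
shift cm [-0.3   6.3  -0.15] len 6.31 turn [ 0.025 -0.01   0.019] | grasp now [0.5654 0.2728 0.0971] yaw -1.825
```

```bash
python3 -m jog '0 0 0 0.025 -0.01 0.019;0 2 0 0 0 0;0 0 0 0 0 0;0 0 0 0 0 0';python3 ring.py; python3 go.py 0.5712 .2759 .034 -1.815
```

```text
time: 7.95
tcp_pos: [0.5706, 0.2705, 0.2424]
ee_rot: [-1.569, 0.002, -1.82]
wrist_force: [-0.1, 0.6, -0.4]
grip_width: 0.0089
centre rel grasp, tool x,z: [ 0.042  -0.0027] rms px 0.63
centre [0.5575 0.2304 0.078 ] grasp [0.5705 0.2705 0.078 ]
shift cm to pad, tool axes [-0.56  0.   -0.14]
shift cm [-0.53  4.42 -0.05] len 4.45 turn [-0.001 -0.005 -0.002] | grasp now [0.5706 0.2708 0.0782] yaw -1.82
```

```bash
python3 -m jog '-0.6 2 -0.1 0 0 0;0 1.9 0 0 0 0;0 0 0 0 0 0;0 0 0 0 0 0';python3 ring.py; python3 go.py 0.5712 .2759 .033 -1.815
```

```text
time: 8.45
tcp_pos: [0.5724, 0.2771, 0.2068]
ee_rot: [-1.564, 0.007, -1.82]
wrist_force: [0.5, -0.1, -0.7]
grip_width: 0.0092
centre rel grasp, tool x,z: [ 0.0422 -0.003 ] rms px 0.84
centre [0.5602 0.2377 0.0425] grasp [0.5736 0.2779 0.0428]
shift cm to pad, tool axes [ 0.21 -0.   -0.22]
shift cm [ 0.14  0.99 -0.08] len 1.01 turn [-0.006 -0.005 -0.007] | grasp now [0.5736 0.2779 0.043 ] yaw -1.82
```

```bash
python3 -m jog '0.2 0.4 -0.2 -0.006 -0.005 -0.007;0 0.3 0 0 0 0;0 0 0 0 0 0'; python3 -m jog '0 0.3 0 0 0 0;0 0 0 0 0 0'; python3 go.py 0.5712 .2759 .033 -1.815
```

```text
time: 8.85
tcp_pos: [0.5701, 0.2757, 0.2018]
ee_rot: [-1.569, 0.003, -1.815]
wrist_force: [-0.6, -1.2, -1.3]
grip_width: 0.0094
time: 9.05
tcp_pos: [0.5701, 0.2757, 0.1988]
ee_rot: [-1.568, 0.003, -1.815]
wrist_force: [-0.2, -0.5, -0.7]
grip_width: 0.0091
shift cm [-0.05  0.18  0.1 ] len 0.22 turn [-0.003  0.    -0.003] | grasp now [0.5706 0.2761 0.0348] yaw -1.815
```

```bash
python3 -m jog '0 0.2 0 0 0 0;0 0.15 0 0 0 0;0 0 0 0 0 0'; python3 ring.py
```

```text
time: 9.35
tcp_pos: [0.5704, 0.2761, 0.1982]
ee_rot: [-1.567, 0.003, -1.813]
wrist_force: [-0.4, -0.7, -0.9]
grip_width: 0.0091Traceback (most recent call last):
  File "ring.py", line 6, in <module>
    d=max(env.silhouettes('wrist','roll'),key=lambda d:d['confidence'])
ValueError: max() iterable argument is empty
```

```bash
python3 -m jog '0 0.3 0 0 0 0;0 0.3 0 0 0 0;0 0 0 0 0 0'; python3 ring.py
```

```text
time: 9.75
tcp_pos: [0.5705, 0.2768, 0.1984]
ee_rot: [-1.565, 0.003, -1.811]
wrist_force: [-0.1, -0.2, -0.7]
grip_width: 0.0091
centre rel grasp, tool x,z: [ 0.0426 -0.0031] rms px 0.68
centre [0.5585 0.2365 0.0342] grasp [0.5717 0.2771 0.0344]
shift cm to pad, tool axes [ 0.05 -0.   -0.09]
```

```bash
python3 -m jog '0 0.3 0 0 0 0'; python3 -m jog '0 0.3 0 0 0 0;0 0.3 0 0 0 0'
```

```text
time: 9.95
tcp_pos: [0.5707, 0.2771, 0.1975]
ee_rot: [-1.565, 0.002, -1.809]
wrist_force: [-11.8, -2.1, 31.0]
grip_width: 0.009
time: 10.15
tcp_pos: [0.5706, 0.2774, 0.1975]
ee_rot: [-1.564, -0.0, -1.807]
wrist_force: [-6.6, -0.8, 17.3]
grip_width: 0.0089
```

Contact felt (31 N), so the roll is on the pad. Release.

```bash
python3 -m jog '0 -0.05 0 0 0 0;0 0 0 0 0 0;0 0 0 0 0 0;0 0 0 0 0 0;0 0 0 0 0 0' 0.1; python3 -m jog '0 -2 0 0 0 0;0 -4 0 0 0 0;0 -4.5 0 0 0 0;0 -4.5 0 0 0 0'; python3 - <<'E'
from h import *
for n,w in [('wrist',.043),('side',.043),('scene',.043)]:
    c=snap(n); cv2.imwrite(f'pics/{n}_put.png',c[0])
    for q,z in [('roll',.043),('pad_top',.007)]:
        for d in env.silhouettes(n,q):
            cs=max(cv2.findContours(d['pixels'].astype(np.uint8),0,1)[0],key=len).reshape(-1,2)
            e=cv2.fitEllipse(ray(c,cs,z)[:,:2].astype(np.float32)); print(n,q,round(d['confidence'],2),np.round(d['point']),np.round(e[0],4),np.round(e[1],3))
E
python3 go.py 0.573 -0.222 .15 -1.815
```

```text
time: 10.65
tcp_pos: [0.5707, 0.2773, 0.1965]
ee_rot: [-1.565, -0.001, -1.807]
wrist_force: [-0.8, 0.4, -0.1]
grip_width: 0.0369
time: 11.05
tcp_pos: [0.5692, 0.2769, 0.3395]
ee_rot: [-1.58, -0.019, -1.809]
wrist_force: [0.4, -0.1, -0.5]
grip_width: 0.0392
wrist roll 0.62 [368. 218.] [0.5631 0.2374] [0.093 0.097]
wrist pad_top 0.71 [ 53. 210.] [0.5985 0.5029] [0.104 0.146]
wrist pad_top 0.65 [166.  13.] [0.7247 0.3513] [0.032 0.09 ]
side roll 0.61 [289. 164.] [0.5514 0.2136] [0.093 0.133]
side pad_top 0.72 [264. 133.] [0.5947 0.5211] [0.146 0.164]
side pad_top 0.61 [318. 141.] [0.7504 0.3323] [0.091 0.094]
side pad_top 0.55 [290. 169.] [0.5565 0.2257] [0.111 0.114]
scene roll 0.96 [355. 253.] [0.57   0.2456] [0.089 0.123]
scene pad_top 0.93 [324. 323.] [0.7556 0.3468] [0.088 0.093]
scene pad_top 0.7 [359. 264.] [0.5589 0.2357] [0.109 0.113]
scene pad_top 0.65 [425. 348.] [0.6033 0.5316] [0.157 0.16 ]
shift cm [48.35  3.17 12.17] len 49.96 turn [0.01  0.006 0.02 ] | grasp now [0.5669 0.2742 0.1733] yaw -1.809
```

View pics/wrist_put.png

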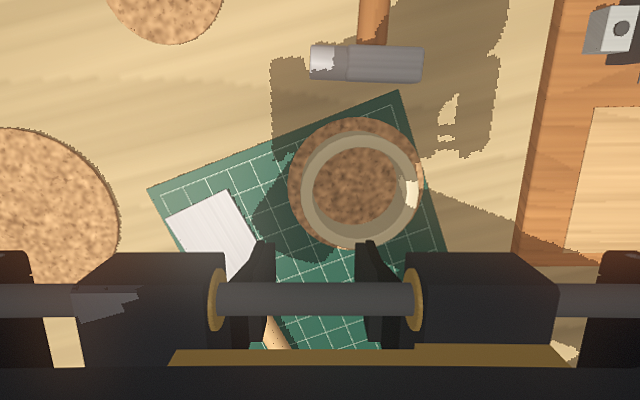

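The roll sits on the pad, with its ring at about (362,190) and the pad's edge showing at top left. I'll check the margin with a proper fit.

```bash
cat > fit.py <<'E'
from h import *
from scipy.optimize import least_squares
def fit(c,cs,r,zs,p0):
    a=np.linspace(0,2*np.pi,180,endpoint=False)
    def f(p):
        P=np.vstack([np.c_[p[0]+r*np.cos(a),p[1]+r*np.sin(a),np.full(180,z)] for z in zs])
        h=cv2.convexHull(proj(c,P).astype(np.float32)); return [cv2.pointPolygonTest(h,(float(u),float(v)),True) for u,v in cs]
    q=least_squares(f,p0,diff_step=1e-3,loss='soft_l1'); return q.x.round(4),np.sqrt(np.mean(np.square(f(q.x)))).round(2)
if __name__=='__main__':
  for n in ['wrist','scene','side']:
    c=snap(n)
    for q,r,zs in [('roll',.048,(.007,.043)),('pad_top',.062,(.003,.007))]:
        for d in env.silhouettes(n,q):
            p=ray(c,[d['point']],.02)[0]
            if np.hypot(p[0]-.558,p[1]-.236)>.06: continue
            cs=cv2.convexHull(max(cv2.findContours(d['pixels'].astype(np.uint8),0,1)[0],key=len)).reshape(-1,2)
            if n=='wrist': cs=cs[cs[:,1]<235]
            print(n,q,fit(c,cs,r,zs,[.558,.236]))
E
python3 fit.py
```

```text
wrist roll (array([0.56  , 0.2371]), np.float64(0.98))
scene roll (array([0.56  , 0.2353]), np.float64(0.54))
scene pad_top (array([0.5577, 0.2359]), np.float64(0.79))
side roll (array([0.5612, 0.2314]), np.float64(0.6))
side pad_top (array([0.5573, 0.23  ]), np.float64(0.52))
```

```bash
python3 -m jog '0 0 0 0.01 0.006 0.02;4.8 0 0.5 0 0 0;4.8 0 0.5 0 0 0;4.8 0 0.5 0 0 0;4.8 0 0.5 0 0 0' -0.2; python3 -m jog '4.8 0 0.5 0 0 0;4.8 0 0.5 0 0 0;4.8 0 0.5 0 0 0;4.8 0 0.5 0 0 0;4.8 0 0.5 0 0 0';python3 -m jog '4 0 0.5 0 0 0;0 0 0 0 0 0;0 0 0 0 0 0'; python3 roll.py w_knob;  python3 go.py 0.573 -0.222 .15 -1.815
```

```text
time: 12.45
tcp_pos: [0.5428, 0.0862, 0.3376]
ee_rot: [-1.562, 0.01, -1.806]
wrist_force: [0.5, -1.1, 0.2]
grip_width: 0.0518
time: 12.95
tcp_pos: [0.5079, -0.1616, 0.3375]
ee_rot: [-1.553, 0.013, -1.804]
wrist_force: [0.8, 0.1, -0.8]
grip_width: 0.0522
time: 13.25
tcp_pos: [0.5013, -0.2086, 0.3376]
ee_rot: [-1.549, 0.014, -1.814]
wrist_force: [-0.3, 0.2, 0.6]
grip_width: 0.0524
[ 0.5014 -0.2082  0.3376] [-1.55   0.014 -1.813] 13.3
knob_center 0.96 [312. 113.] [ 0.5531 -0.218 ] [0.0482 0.1373] [273  35] [357 282]
shift cm [-0.2   2.51  7.22] len 7.65 turn [-0.021  0.004 -0.014] | grasp now [ 0.5057 -0.2056  0.1737] yaw -1.811
```

View pics/w_knob.png

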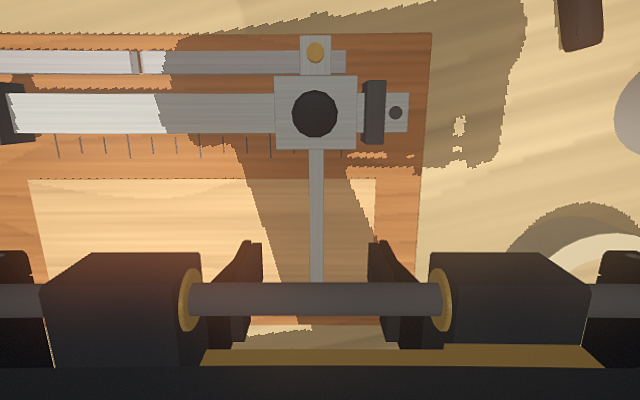

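Knob top centre at (315,114), ball housing at (316,52), and the notch shows as a groove in the strip at (135,62).

```bash
python3 - <<'E'
from h import *
c=snap('wrist'); print('knob',ray(c,[(315,114)],.102).round(4))
for z in (.03,.04,.05):
    P=ray(c,[(135,62),(316,52)],z); print(z,P.round(4).tolist())
P=ray(c,[(28,180),(375,180)],.015); d=P[0]-P[1]; print(P.round(4).tolist(), np.arctan2(d[1],d[0]))
g=c[0][30:80,0:270]
cv2.imwrite('pics/g.png',cv2.resize(c[0][20:160,0:380],None,fx=2.1,fy=2.1))
E
python3 go.py 0.573 -0.222 .15 -1.815
```

```text
knob [[ 0.5739 -0.221   0.102 ]]
0.03 [[0.6423, -0.0962, 0.03], [0.6168, -0.2313, 0.03]]
0.04 [[0.64, -0.1006, 0.04], [0.6154, -0.2311, 0.04]]
0.05 [[0.6377, -0.105, 0.05], [0.614, -0.2308, 0.05]]
[[0.5772, 0.0351, 0.015], [0.5068, -0.257, 0.015]] 1.3341267680686673
shift cm [-0.16  2.51  7.22] len 7.64 turn [-0.021  0.005 -0.014] | grasp now [ 0.5058 -0.2053  0.1736] yaw -1.81
```

View pics/g.png

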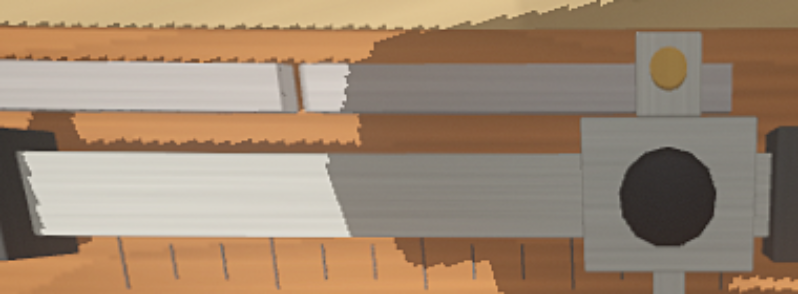

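```bash
python3 -m jog '0 0 2.2 -0.021 0.0 -0.014;0 1 2.5 0 0 0;0 1.5 2.5 0 0 0;0 0 0 0 0 0;0 0 0 0 0 0' -0.2; python3 go.py 0.574 -0.2215 .086 -1.811; python3 -c "
from h import *
c=snap('wrist');cv2.imwrite('pics/k2.png',c[0]); print([(x['point'],x['confidence']) for x in env.spot_in('wrist','knob_center')])
print(proj(c,[[.574,-.2215,.102]]))"
```

```text
time: 13.95
tcp_pos: [0.5758, -0.2171, 0.3133]
ee_rot: [-1.57, -0.0, -1.799]
wrist_force: [-1.1, -0.8, 1.2]
grip_width: 0.0521
shift cm [ 0.46  6.33 -0.08] len 6.35 turn [-0.001  0.012  0.   ] | grasp now [ 0.576  -0.2172  0.1493] yaw -1.799
[([319.2, 207.7], 0.65)]
[[323.52944248 239.72923435]]
```

View pics/k2.png

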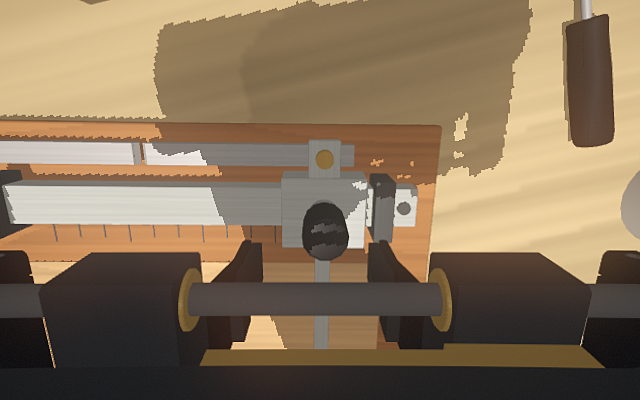

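Knob cap top at about (326,241), matching the predicted (324,240). Descend and grip.

```bash
python3 -m jog '0.45 2.3 -0.1 0 0.012 0;0 2.3 0 0 0 0;0 1.8 0 0 0 0;0 0 0 0 0 0'; python3 go.py 0.574 -0.2215 .086 -1.811;python3 -m jog '0 0 0 0 0 0;0 0 0 0 0 0;0 0 0 0 0 0;0 0 0 0 0 0;0 0 0 0 0 0' 1;  python3 go.py 0.574 -0.2215 .086 -1.811
```

```text
time: 14.45
tcp_pos: [0.5718, -0.2198, 0.2526]
ee_rot: [-1.562, 0.001, -1.809]
wrist_force: [0.0, -0.3, 0.3]
grip_width: 0.0523
shift cm [0.11 0.26 0.25] len 0.38 turn [-0.008  0.002 -0.001] | grasp now [ 0.5731 -0.2201  0.0886] yaw -1.809
time: 14.95
tcp_pos: [0.5717, -0.2197, 0.2572]
ee_rot: [-1.556, 0.001, -1.808]
wrist_force: [1.9, 0.6, -5.0]
grip_width: 0.027
shift cm [0.12 0.72 0.26] len 0.77 turn [-0.015  0.003 -0.001] | grasp now [ 0.5741 -0.2202  0.0932] yaw -1.808
```

```bash
python3 -m jog '-0.4 0 0 0 0 0;-0.6 0 0 0 0 0;-0.6 0 0 0 0 0;-0.6 0 0 0 0 0;-0.6 0 0 0 0 0'; python3 -m jog '-0.6 0 0 0 0 0;-0.6 0 0 0 0 0;-0.6 0 0 0 0 0;-0.6 0 0 0 0 0;-0.6 0 0 0 0 0'; python3 go.py 0.574 -0.2202 .093 -1.808
```

```text
time: 15.45
tcp_pos: [0.5783, -0.1927, 0.2571]
ee_rot: [-1.557, -0.002, -1.809]
wrist_force: [-0.7, -4.2, -2.6]
grip_width: 0.0272
time: 15.95
tcp_pos: [0.5861, -0.1607, 0.2571]
ee_rot: [-1.557, -0.002, -1.809]
wrist_force: [0.3, -4.1, -1.9]
grip_width: 0.0274
shift cm [6.07 0.03 0.23] len 6.08 turn [-0.014 -0.001  0.002] | grasp now [ 0.5882 -0.1615  0.0931] yaw -1.809
```

```bash
python3 -m jog '-0.5 0 0 0 0 0;-0.5 0 0 0 0 0;-0.5 0 0 0 0 0;-0.5 0 0 0 0 0;-0.5 0 0 0 0 0'; for i in 1 2 3 4 5 6; do python3 -m jog '-0.3 0 0 0 0 0;-0.3 0 0 0 0 0' | grep -E 'tcp_pos|force'; done; python3 go.py 0.574 -0.2202 .093 -1.808; python3 -c "
from h import *
c=snap('wrist');cv2.imwrite('pics/k3.png',c[0][80:330,120:520])"
```

```text
time: 16.45
tcp_pos: [0.5925, -0.1339, 0.2571]
ee_rot: [-1.557, -0.002, -1.809]
wrist_force: [-0.1, -3.9, -1.6]
grip_width: 0.0272
tcp_pos: [0.5942, -0.127, 0.2571]
wrist_force: [0.9, -4.4, -1.3]
tcp_pos: [0.5957, -0.1207, 0.2571]
wrist_force: [0.0, -3.7, -1.5]
tcp_pos: [0.5972, -0.1144, 0.2571]
wrist_force: [-0.8, -4.0, -1.9]
tcp_pos: [0.5987, -0.1081, 0.2572]
wrist_force: [0.3, -4.2, -2.1]
tcp_pos: [0.6003, -0.1018, 0.2571]
wrist_force: [-0.4, -4.6, -2.5]
tcp_pos: [0.6018, -0.0954, 0.2571]
wrist_force: [0.5, -2.1, -1.7]
shift cm [12.79  0.04  0.24] len 12.79 turn [-0.014 -0.001  0.002] | grasp now [ 0.604  -0.0962  0.0931] yaw -1.809
```

View pics/k3.png

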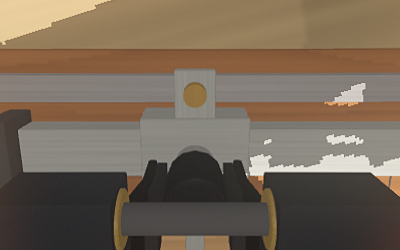

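Past 128 mm the force has dropped from 4.6 to 2.1 N and the groove is hidden under the housing, so the ball is probably at the lip. I'll go on in 1 mm rows.

```bash
for i in 1 2 3; do python3 -m jog '-0.1 0 0 0 0 0' | grep -E 'tcp_pos|force'; done; python3 go.py 0.574 -0.2202 .093 -1.808
```

```text
tcp_pos: [0.6023, -0.0933, 0.2571]
wrist_force: [0.0, -1.3, -1.5]
tcp_pos: [0.6026, -0.0918, 0.2571]
wrist_force: [0.3, 0.3, -2.4]
tcp_pos: [0.603, -0.0901, 0.2571]
wrist_force: [0.1, 2.0, -1.5]
shift cm [13.33 -0.    0.24] len 13.33 turn [-0.015 -0.    -0.001] | grasp now [ 0.6054 -0.0905  0.0932] yaw -1.808
```

```bash
for i in 1 2; do python3 -m jog '-0.1 0 0 0 0 0' | grep -E 'tcp_pos|force'; done; python3 go.py 0.574 -0.2202 .093 -1.808
```

```text
tcp_pos: [0.6033, -0.089, 0.2571]
wrist_force: [1.1, -5.5, -3.1]
tcp_pos: [0.6034, -0.0886, 0.2571]
wrist_force: [0.7, -6.5, -1.8]
shift cm [13.48  0.02  0.23] len 13.48 turn [-0.014  0.001  0.001] | grasp now [ 0.6057 -0.0893  0.0931] yaw -1.807
```

```bash
python3 -m jog '0 0 0 0 0 0;0 0 0 0 0 0'|grep -E 'tcp_pos|force'; python3 -m jog '0.05 0 0 0 0 0'| grep -E 'tcp_pos|force';  python3 -m jog '0.05 0 0 0 0 0'| grep -E 'tcp_pos|force'; python3 -m jog '0 0 0 0 0 0'| grep -E 'tcp_pos|force'
```

```text
tcp_pos: [0.6033, -0.0889, 0.2571]
wrist_force: [-0.2, 0.1, -1.4]
tcp_pos: [0.6033, -0.0891, 0.2572]
wrist_force: [0.4, 1.7, -1.2]
tcp_pos: [0.6032, -0.0892, 0.2572]
wrist_force: [-0.0, 1.8, -0.4]
tcp_pos: [0.6032, -0.0891, 0.2571]
wrist_force: [0.4, -2.1, -2.4]
```

```bash
python3 -m jog '0.1 0 0 0 0 0'| grep -E 'tcp_pos|force'; python3 -m jog '0 0 0 0 0 0;0 0 0 0 0 0'; python3 -m jog '0 0 0 0 0 0'; python3 fit.py; python3 - <<'E'
from h import *
c=snap('side'); a=c[0][140:300,210:410]; d=snap('scene'); b=d[0][140:300,240:440]
cv2.imwrite('pics/end.png',cv2.resize(np.hstack([a,b]),None,fx=2,fy=2,interpolation=cv2.INTER_CUBIC))
E
```

```text
tcp_pos: [0.6031, -0.0896, 0.2571]
wrist_force: [0.1, 5.0, -1.1]
time: 19.0
tcp_pos: [0.6031, -0.0894, 0.2571]
ee_rot: [-1.556, 0.002, -1.808]
wrist_force: [0.6, 1.5, -2.0]
grip_width: 0.0274
time: 19.1
tcp_pos: [0.6031, -0.0894, 0.2571]
ee_rot: [-1.556, 0.002, -1.808]
wrist_force: [0.3, 1.3, -1.7]
grip_width: 0.0275
scene roll (array([0.5596, 0.2335]), np.float64(0.71))
scene pad_top (array([0.5569, 0.2337]), np.float64(0.86))
side roll (array([0.5609, 0.2292]), np.float64(0.58))
```

The stop resists both ways: −6.5 N forward and +5 N back, each within about 0.5 mm of motion, with about 1.3 N left at rest. The roll is still on the pad.

```bash
python3 -c "
from station import env
print(env.hand_in())"
```

```text
the job is handed in; nothing more can be done
None
```

The job is done and handed in at about 19 s of robot time. The roll is on the cork pad, and the gripper is still holding the stop's knob with the ball in the notch.

- **Roll:** I gripped it by its wall, lowered it onto the middle-sized pad on the mat until I felt contact, and let go. The contact press peaked at 31 N. Camera fits put the roll's centre about 3 mm from the pad's (4 mm by the side camera), inside the 14 mm margin, before and after the slide.
- **Stop:** I slid the knob about 135 mm in small steps.
  - **Force while sliding:** the drag was about 4 N, not the 1 N stated. Near the notch it fell and turned into a 2 N forward pull, then flipped sharply to 6.5 N of resistance.
  - **Seated check:** from there, pushing 1 mm either way moved the stop only about 0.5 mm (−6.5 N forward, +5 N back). I took that as seated and left it with about 1.3 N remaining.
- **Checks that were missing or disagreed:**
  - **Last pictures:** the final side and scene crops could not be viewed because the 12-picture limit was reached. The end state rests on the forces and the camera fits, and I did not look at the other bench items again.
  - **Camera offset:** the side camera places the roll and pad about 6 mm lower in y than the scene and wrist cameras, but their positions relative to each other agree.

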